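# Fit the sample carousel on its drive pins

### The job

Pick up the loose aluminium sample carousel by its collar and lower its bore over the spindle of the white drive unit. Turn it gently, resting on the drive pins, until its four drive holes line up with them, slide it down fully home, flat on the rotor, and let go. Never force it down (press with no more than about 20 N), and leave the other things on the desk where they are.

Things in the scene. Friction and masses are not known exactly. Their poses are not given: they have to be found in the camera images.
- carousel_grip (a point): Grip point on the axis of the loose aluminium carousel, in its upright round collar, 36 mm above its underside. The collar is 34 mm in outer diameter, its top 56 mm above the underside; grip it across any diameter. z is the carousel's axis (up). At the start the carousel lies flat on the desk. Mass about 0.3 kg.
- carousel: The carousel: disc 130 mm in diameter, 8 mm thick; origin at the centre of its underside. A straight bore of 18 mm runs through disc and collar. Four drive holes of 10.5 mm go through the disc 30 mm from the axis, 90 degrees apart, towards this frame's +x, +y, -x and -y. The six larger 17 mm holes near the rim are for vials and take no part.
- seat (a point): Centre of the flat rotor top (80 mm diameter), 58 mm above the desk, on which the carousel's underside rests when home; z up. Four steel drive pins, 8 mm in diameter, rise 14 mm from it, 30 mm from the axis, 90 degrees apart; their top 4 mm taper to 4 mm. Not in line, the carousel rests on the pin tips, underside 14 mm above the seat; in line within a few degrees it goes down.
- spindle_tip (a point): Top of the fixed steel spindle, 40 mm above the seat on the same axis; 16 mm in diameter, its top 10 mm tapering to 6 mm.
- drive_unit: White drive unit fixed to the desk, housing 150 x 170 x 48 mm (x, y, z); origin at the centre of its underside. Its axes (and the seat's) follow the housing only: the rotor with the pins stands at some angle within 45 degrees either way of them, which is not measured and must be seen or felt. A brake holds the rotor against gentle turning.
- stopper: Bystander: red rubber stopper, 30 mm diameter, 38 mm tall; origin at its underside.
- dropper: Bystander: dropper bottle, 34 mm diameter, 102 mm tall; origin at its underside.
- beaker: Bystander: small glass beaker, 52 mm diameter, 67 mm tall; origin at its underside.
- flask_front: Bystander: stoppered conical flask, 90 mm wide, 139 mm tall; origin at its underside.
- tape_black: Bystander: roll of black tape, 59 mm diameter, 19 mm thick; origin at its underside.

How it is judged:
By the outcome, as a careful person would: the job done as asked, in the order asked, and still so for the second after the job is handed in, with the robot touching nothing.
It also fails if it takes over 72 s, if anything falls off the work surface, if the arm or the gripper's body presses on something with over 40 N, if the wrist force passes 120 N, or if a joint passes its speed limit or range.

### The arm

A 6-joint arm with a two-finger parallel gripper is mounted at the origin on a cart in front of the work surface, level with it; the furniture and walls round the work are solid. World frame = base frame: x ahead of the robot, y to its left, z up, the work surface at z = 0. Lengths are in m, angles in degrees, forces in N, time in s.
With the tool pointing down it reaches from about 0.375 to 0.9 m from the base axis. Payload 3.1 kg.
Tool frame: the origin (TCP) lies at the very end of the fingers, on their centre line; the grasp point (between the pads) lies 19 mm behind it; z points along the fingers, y is the line along which they close (so a half turn about z gives the same grasp; the last joint's range is limited). The gripper opens to 87 mm and grips with 3 to 60 N. Pads are 19 mm wide; open, the fingers measure 117 mm over their backs; the gripper's body (75 mm by 190 mm) begins 51 mm behind the grasp point.
Start: joints at [-81.331, 30.224, 82.088, -0, 67.689, -10.227], TCP at [0.202, -0.591, 0.194] pointing down, gripper open.
Joint ranges: [-176.69, 176.69], [-43.24, 126.21], [12.49, 139.97], [-82, 262], [0, 151.66], [-163.58, 163.58]. Speed limits (degrees/s): [159.86, 159.86, 180, 180, 180, 180].

### API

Orientations are given as a 3x3 rotation matrix whose columns are the frame's x, y, z axes.
In Python, from rig import readout, cams, bot gives the robot as it stands.
- The arm moves only by the shell command python3 -m inch 'ROWS'. ROWS is JSON, a list of rows, each a list of 5 numbers: the shift along the world's x, y, z in cm, then the turn about the world's z in degrees, then the finger opening in cm, from 0 to 8.7. In form: [[dx, dy, dz, twist, fingers], ...]. A call has 1 to 10 rows; each row is the pose to reach, as a shift and turn from the pose commanded when the call began; what a row does not reach only later rows make up. A row lasts 1/12 s, in which the tool goes at most 41.7 mm and 7.16 degrees, less where a joint would pass 70% of its speed; a pose out of reach is approached as far as the arm can. A call with a gripper value outside its range is refused whole. The fingers move at their own pace and stop on an object; the grip force is fixed at half the most. Time passes only in rows, so rows that repeat a pose let the fingers close. It gives the time, the measured TCP pose, the force, the opening and the grip force at its end, in the units of the state.
- readout.read_state(): the state, without advancing time (a new reading comes with each control period).
- cams.capture(name): name is "side" or "top"; returns a dict with "image" (420x560x3 uint8, blue, green, red), "intrinsics" (3x3 intrinsics, pixels), "k1" (the pictures are not rectified: a ray, as slopes to the right and down, at radius r is drawn at 1 + k1 r^2 times it, then the intrinsics apply), "xyz" and "rotation" of the camera in the world. Camera axes: x right, y down, z forward; pixel columns grow to the right and rows downward; lengths in m; the calibration is good to about 2 mm. A picture is of the moment at which its call begins. There is no depth.
- bot.hand_in(): hands the job in; it is judged then, once.
The state is a dict: "time_s": time; "joint_positions": joint angles; "qvel": joint speeds; "tau": joint torques, N m; "position": TCP position; "tcp_rot": TCP orientation; "force": force on the tool from outside, world axes, zero at the start; "moment": the same for the moment, N m; "opening": opening from 0.0 (shut) to 1.0 (fully open); "grasp_force": force on a finger pad.
Only numpy, scipy, OpenCV 4.12 (cv2) and the standard library are available. Lean on these libraries where they do the work, as an engineer would, in place of code of your own. Each camera call takes 0.05 s, during which the arm holds its last target. There are 200 camera calls.

## Working session

There is one attempt and no reset: what is moved stays moved. The work goes in short steps, Python scripts to look and compute and a shell command to move; the robot and the scene stay as the last step left them, time stands still between calls to the robot, and variables do not carry over. Pictures are saved under pics/ and viewed, at most 10 in all, crops included, and the job is handed in when it is done.

```bash
mkdir -p pics; cat > h.py <<'E'
import numpy as np,cv2
from rig import readout,cams,bot
def shot(n,f):
    c=cams.capture(n); cv2.imwrite(f'pics/{f}.png',c['image']); np.savez(f'pics/{f}.npz',**c); return c
def load(f): return dict(np.load(f'pics/{f}.npz'))
def ray(c,uv):
    K=c['intrinsics']; k=float(c['k1'])
    p=cv2.undistortPoints(np.array(uv,float).reshape(-1,1,2),K,np.array([k,0,0,0,0]))[:,0]
    return np.c_[p,np.ones(len(p))]@c['rotation'].T
def onz(c,uv,z):
    d=ray(c,uv); o=c['xyz']; return o+d*((z-o[2])/d[:,2])[:,None]
def proj(c,P):
    q=(np.atleast_2d(P)-c['xyz'])@c['rotation']; s=q[:,:2]/q[:,2:]
    s=s*(1+float(c['k1'])*(s**2).sum(1,keepdims=True)); K=c['intrinsics']
    return s@K[:2,:2].T+K[:2,2]
E
python3 - <<'E'
from h import *
for n in('top','side'):
    c=shot(n,n+'0'); print(n,c['xyz'],c['rotation'].round(3).tolist(),c['intrinsics'].tolist(),c['k1'])
print(readout.read_state())
E
```

```text
top [ 0.42804847 -0.03646739  1.37720616] [[0.016, -0.997, 0.073], [-1.0, -0.017, -0.016], [0.018, -0.072, -0.997]] [[503.94512564183066, 0.0, 280.006810600577], [0.0, 503.94512564183066, 209.5201925549952], [0.0, 0.0, 1.0]] -0.15884738235828683
side [0.36473665 0.85144079 0.82099127] [[-0.983, -0.095, 0.158], [-0.184, 0.607, -0.774], [-0.022, -0.789, -0.614]] [[490.85957923828414, 0.0, 274.88038450808045], [0.0, 490.85957923828414, 210.7909386107457], [0.0, 0.0, 1.0]] -0.09686128000543615
{'time_s': 0.1, 'joint_positions': array([-8.13305729e+01,  3.02744970e+01,  8.21496258e+01,  8.66667811e-04,
        6.76901074e+01, -1.02279396e+01]), 'qvel': array([ 0.06506253, -0.16457322, -0.18216584, -0.02265945,  0.06656523,
        0.00223216]), 'tau': array([-1.90542323e-04, -4.40986025e+01, -1.77151179e+01,  6.35068375e-02,
        5.33933763e-02, -3.92071365e-05]), 'position': array([ 0.20233605, -0.59057656,  0.19315713]), 'tcp_rot': array([[ 9.46102162e-01,  3.23868210e-01, -2.86681620e-04],
       [ 3.23868128e-01, -9.46100176e-01,  1.97302103e-03],
       [ 3.67769256e-04, -1.95952650e-03, -9.99998012e-01]]), 'force': array([-0.09033684,  0.4502982 ,  0.51373613]), 'moment': array([-0.05666083,  0.01045837,  0.00732159]), 'grasp_force': 0.0, 'opening': 1.0021395253953138}
```

View pics/top0.png

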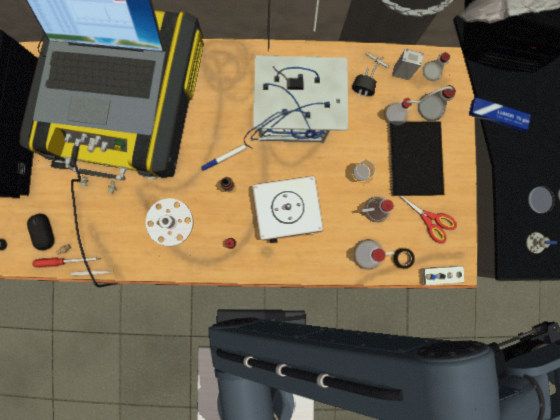

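View pics/side0.png

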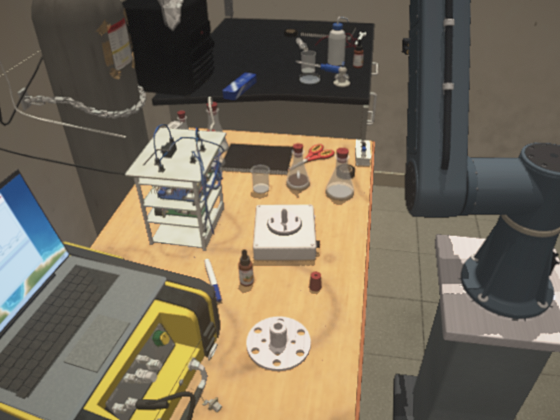

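The top view shows the carousel at about (169,222) and the drive unit with rotor and pins at about (288,207). The side view has them at (278,342) and (284,225). I'll enlarge both.

```bash
python3 - <<'E'
from h import *
c=load('top0'); im=c['image']
a=cv2.resize(im[187:257,134:204],None,fx=5.6,fy=5.6,interpolation=cv2.INTER_CUBIC)
b=cv2.resize(im[172:242,253:323],None,fx=5.6,fy=5.6,interpolation=cv2.INTER_CUBIC)
s=load('side0')['image']
d=cv2.resize(s[307:372,240:315],(392,200),interpolation=cv2.INTER_CUBIC)
e=cv2.resize(s[200:265,247:322],(392,200),interpolation=cv2.INTER_CUBIC)
cv2.imwrite('pics/crop0.png',np.vstack([np.hstack([a,b]),np.hstack([d,e])]))
# disc contour
hsv=cv2.cvtColor(im,cv2.COLOR_BGR2HSV)
m=((hsv[...,1]<60)&(hsv[...,2]>120)).astype(np.uint8)
for n,(u0,v0,u1,v1),z in(('disc',(140,190,200,252),.008),('house',(245,168,330,245),.048)):
    mm=np.zeros_like(m); mm[v0:v1,u0:u1]=m[v0:v1,u0:u1]
    k=max(cv2.findContours(mm,cv2.RETR_EXTERNAL,cv2.CHAIN_APPROX_NONE)[0],key=cv2.contourArea)
    P=onz(c,k[:,0]+0.0,z)[:,:2]
    if n=='disc': print(n,cv2.fitEllipse((P*1000).astype(np.float32)))
    else: print(n,cv2.minAreaRect((P*1000).astype(np.float32)))
E
```

```text
disc ((489.2774658203125, 244.61618041992188), (127.63736724853516, 128.4447784423828), 139.4105224609375)
house ((529.4917602539062, -77.3904037475586), (151.19140625, 168.4670867919922), 9.393143653869629)
```

View pics/crop0.png

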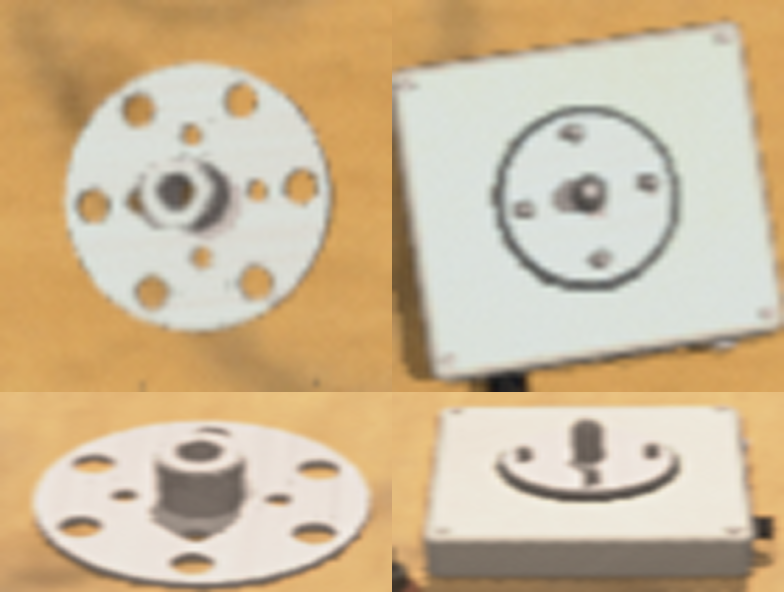

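The crop shows carousel drive holes at about (191,133), (258,189), (201,257) and (133,200), with the collar top at (176,190). The pins are at (572,132), (648,183), (600,259) and (525,208), with the spindle tip at (590,190).

```bash
python3 - <<'E'
from h import *
c=load('top0')
f=lambda P,u0,v0:(np.array(P,float)+.5)/5.6-.5+[u0,v0]
def rep(n,P):
    P=P[:,:2]*1000; m=P.mean(0); a=np.degrees(np.arctan2(*(P-m).T[::-1]))
    print(n,m.round(1),'r',np.linalg.norm(P-m,axis=1).round(1),'ang',(a%90).round(1))
rep('holes',onz(c,f([(191,133),(258,189),(201,257),(133,200)],134,187),.006))
print('collar',onz(c,f([(176,190)],134,187),.056)*1000)
rep('pins',onz(c,f([(180,132),(256,183),(208,259),(133,208)],253,172),.072))
print('spindle',onz(c,f([(198,190)],253,172),.098)*1000)
s=load('side0')
g=lambda P,u0,v0:np.array(P,float)/[392/75,200/65]+[u0,v0]
print('collar side',onz(s,g([(200,452-392)],240,307),.056)*1000)
print('spindle side',onz(s,g([(587-392,422-392)],247,200),.098)*1000)
rep('side pins',onz(s,g([(524-392,453-392),(651-392,450-392)],247,200),.072))
rep('house?',np.array([[.5295,-.0774,0]]))
E
```

```text
holes [490.2 245.5] r [30.3 30.9 30.6 31.1] ang [6.2 6.3 6.7 5.9]
collar [[489.96494221 244.64400392  56.        ]]
pins [531.4 -76.6] r [30.3 29.3 30.2 29. ] ang [13.5 12.4 13.  12.6]
spindle [[531.86757273 -77.4455296   98.        ]]
collar side [[487.93226818 248.59776937  56.        ]]
spindle side [[529.68464294 -67.58971584  98.        ]]
side pins [529.  -63.2] r [29.6 29.6] ang [12.6 12.6]
house? [529.5 -77.4] r [0.] ang [0.]
```

```bash
python3 -m inch '[[3,1,2,0,8.7],[6,3,4,0,8.7],[9,5,6,0,8.7],[12,8,6,0,8.7],[14,11,6,0,8.7],[16,14,6,0,8.7],[18,18,6,0,8.7],[20,22,6,0,8.7],[22,26,6,0,8.7],[24,30,6,0,8.7]]' && python3 -m inch '[[0.5,4,0,0,8.7],[1,8,0,0,8.7],[1.5,12,0,0,8.7],[2,16,0,0,8.7],[2.5,20,0,0,8.7],[3,24,0,0,8.7],[3.5,28,0,0,8.7],[4,32,0,0,8.7],[4.4,36,0,0,8.7],[4.8,40,0,0,8.7]]' && python3 -m inch '[[0,4,-1,0,8.7],[0,8,-3,0,8.7],[0,11,-5,0,8.7],[0,13,-7,0,8.7],[0,13.6,-9,0,8.7],[0,13.6,-10,0,8.7],[0,13.6,-10,0,8.7],[0,13.6,-10,0,8.7],[0,13.6,-10,0,8.7],[0,13.6,-10,0,8.7]]'
```

```text
time_s: 0.93
position: [0.4372, -0.3001, 0.2537]
tcp_rot: [[0.946, 0.323, -0.001], [0.323, -0.946, 0.001], [-0.0, -0.001, -1.0]]
force: [0.5, 0.2, -0.5]
opening: 1.002
grasp_force: 0.0
time_s: 1.77
position: [0.4845, 0.0998, 0.2539]
tcp_rot: [[0.946, 0.324, -0.001], [0.324, -0.946, -0.0], [-0.001, -0.0, -1.0]]
force: [0.9, -0.5, 0.4]
opening: 1.003
grasp_force: 0.0
time_s: 2.6
position: [0.4862, 0.2331, 0.1554]
tcp_rot: [[0.947, 0.322, 0.003], [0.322, -0.947, 0.001], [0.003, 0.0, -1.0]]
force: [0.2, 0.1, -0.1]
opening: 1.002
grasp_force: 0.0
```

```bash
python3 -m inch '[[0.36,1.17,-2,0,8.7],[0.36,1.17,-5,0,8.7],[0.36,1.17,-8,0,8.7],[0.36,1.17,-9,0,8.7],[0.36,1.17,-9,0,8.7],[0.36,1.17,-9,0,8.7]]'; python3 - <<'E'
from h import *
shot('side','s1');c=shot('top','t1')
s=load('s1'); 
st=readout.read_state();print(st['position'],st['joint_positions'])
a=cv2.resize(s['image'][250:400,180:380],None,fx=4,fy=4)
cv2.imwrite('pics/s1c.png',a)
E
```

```text
time_s: 3.1
position: [0.4893, 0.2452, 0.0648]
tcp_rot: [[0.946, 0.323, 0.001], [0.323, -0.946, 0.0], [0.001, 0.0, -1.0]]
force: [0.1, -0.5, 0.3]
opening: 1.001
grasp_force: 0.0
[0.49020403 0.2456873  0.06582068] [1.49395883e+01 3.49663843e+01 9.96345352e+01 1.88769502e-03
 4.51909688e+01 8.60663959e+01]
```

View pics/s1c.png

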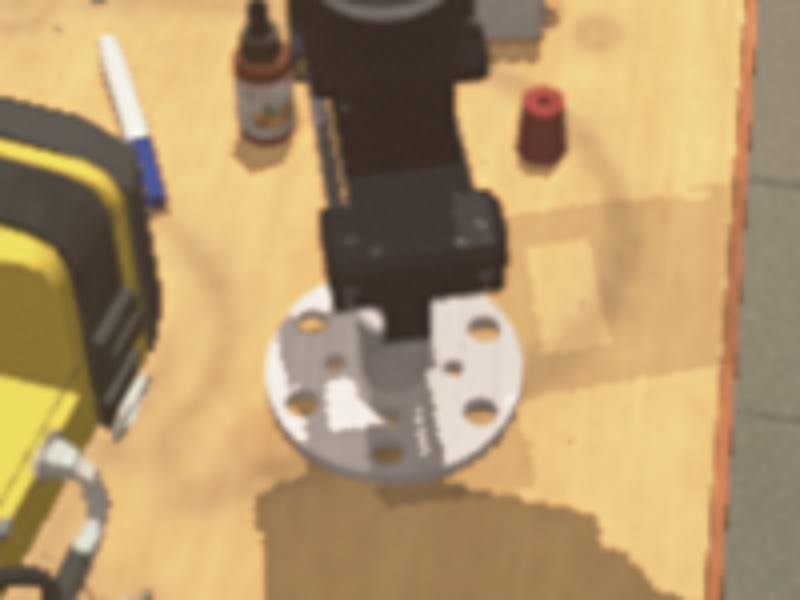

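The crop shows the fingers straddling the collar at about (400,340), centred on it. I'll lower and grip.

```bash
python3 -m inch '[[0,0,-2.5,0,8.7],[0,0,-4.5,0,8.7],[0,0,-4.8,0,8.7],[0,0,-4.8,0,8.7],[0,0,-4.8,0,6],[0,0,-4.8,0,4],[0,0,-4.8,0,3],[0,0,-4.8,0,2.5],[0,0,-4.8,0,2.5],[0,0,-4.8,0,2.5]]';python3 -m inch '[[0,0,0,0,2.5],[0,0,0,0,2.5],[0,0,0,0,2.5],[0,0,0,0,2.5],[0,0,0,0,2.5],[0,0,0,0,2.5]]'
```

```text
time_s: 4.03
position: [0.4888, 0.2456, 0.0164]
tcp_rot: [[0.946, 0.324, 0.001], [0.324, -0.946, 0.0], [0.001, 0.0, -1.0]]
force: [-0.6, 0.4, -0.7]
opening: 0.629
grasp_force: 0.0
time_s: 4.53
position: [0.4885, 0.2454, 0.016]
tcp_rot: [[0.946, 0.324, -0.0], [0.324, -0.946, -0.0], [-0.0, 0.0, -1.0]]
force: [-0.3, -0.9, 0.2]
opening: 0.381
grasp_force: 30.0
```

```bash
python3 -m inch '[[0,0,1,0,2.5],[0,0,3,0,2.5],[0,0,6,0,2.5],[0,0,9,0,2.5],[0,0,12,0,2.5],[0,0,14.5,0,2.5],[0,0,15.5,0,2.5],[0,0,15.5,0,2.5],[0,0,15.5,0,2.5]]'; python3 -m inch '[[0.2,-2,0,0,2.5],[0.5,-5,0,0,2.5],[1,-8.5,0,0,2.5],[1.5,-12,0,0,2.5],[2,-15.5,0,0,2.5],[2.5,-19,0,0,2.5],[3,-22.5,0,0,2.5],[3.5,-26,0,0,2.5],[4,-29,0,0,2.5],[4.2,-31,0,0,2.5]]';python3 -m inch '[[0,-0.8,0,0,2.5],[0,-1.1,0,0,2.5],[0,-1.1,0,0,2.5],[0,-1.1,0,0,2.5],[0,-1.1,0,0,2.5],[0,-1.1,0,0,2.5]]'; python3 - <<'E'
from h import *
s=shot('side','s2');c=shot('top','t2')
st=readout.read_state();print(st['position'],st['force'],st['moment'])
a=cv2.resize(s['image'][150:270,210:360],None,fx=3.7,fy=3.7)
b=cv2.resize(c['image'][140:270,220:350],None,fx=3.415,fy=3.415)[:444]
cv2.imwrite('pics/c2.png',cv2.resize(np.hstack([a,b]),None,fx=.8,fy=.8))
E
```

```text
time_s: 5.28
position: [0.4878, 0.2453, 0.1707]
tcp_rot: [[0.946, 0.324, -0.001], [0.324, -0.946, -0.0], [-0.001, -0.0, -1.0]]
force: [-0.1, -0.2, -3.3]
opening: 0.374
grasp_force: 30.0
time_s: 6.12
position: [0.5297, -0.0674, 0.1685]
tcp_rot: [[0.947, 0.322, -0.004], [0.322, -0.947, 0.0], [-0.004, -0.002, -1.0]]
force: [0.6, 0.1, -3.5]
opening: 0.375
grasp_force: 30.0
time_s: 6.62
position: [0.5302, -0.074, 0.1709]
tcp_rot: [[0.946, 0.326, -0.001], [0.326, -0.946, 0.001], [-0.0, -0.001, -1.0]]
force: [0.5, -0.0, -2.8]
opening: 0.378
grasp_force: 30.0
[ 0.53045893 -0.07445313  0.1711542 ] [ 0.15718794 -0.0439813  -3.19668527] [-0.03439426  0.00847111 -0.03748232]
```

View pics/c2.png

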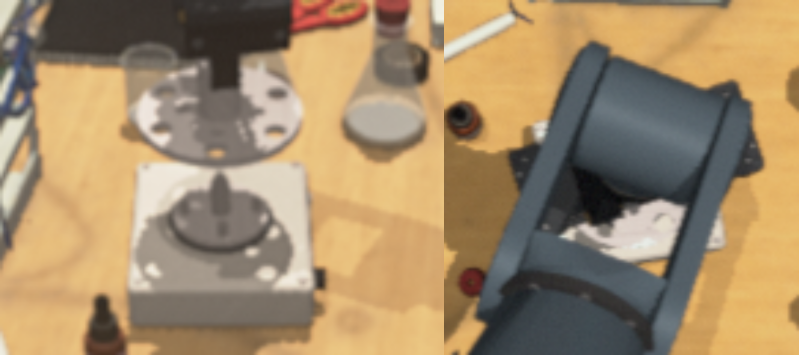

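```bash
python3 - <<'E'
from h import *
for n in('side0','top0'):
    c=load(n); S=np.array([.5305,-.077,.058]); a=np.radians(12.9)
    P=[S+[0,0,.04]]+[S+[.03*np.cos(a+k*np.pi/2),.03*np.sin(a+k*np.pi/2),.014] for k in range(4)]+[[.4898,.2448,.056]]
    print(n,proj(c,P).round(1).tolist())
# sub-pixel features in side view: housing top mask, rotor groove, disc ellipses
for f,box,z in(('side0',(245,310,315,372),.008),):
    c=load(f); im=c['image'];hsv=cv2.cvtColor(im,cv2.COLOR_BGR2HSV)
    m=((hsv[...,1]<60)&(hsv[...,2]>120)).astype(np.uint8); mm=m*0;u0,v0,u1,v1=box;mm[v0:v1,u0:u1]=m[v0:v1,u0:u1]
    k=max(cv2.findContours(mm,cv2.RETR_EXTERNAL,cv2.CHAIN_APPROX_NONE)[0],key=cv2.contourArea)
    k=cv2.convexHull(k)[:,0]; print(cv2.fitEllipse((onz(c,k,z)[:,:2]*1000).astype(np.float32)))
c=load('side0'); s=c['image']; v=load('s2')['image']
o=[cv2.resize(x,None,fx=6,fy=6,interpolation=cv2.INTER_CUBIC) for x in (s[198:248,250:315],v[168:218,250:315])]
cv2.imwrite('pics/c3.png',np.hstack(o)[:, :])
E
```

```text
side0 [[284.6, 207.4], [272.5, 216.3], [285.4, 223.5], [296.9, 215.3], [284.1, 208.3], [277.7, 324.9]]
top0 [[287.8, 206.0], [285.0, 195.6], [276.1, 209.2], [289.8, 218.1], [298.7, 204.5], [165.0, 220.6]]
((489.1363220214844, 248.80516052246094), (129.5220489501953, 132.47433471679688), 8.868996620178223)
```

View pics/c3.png

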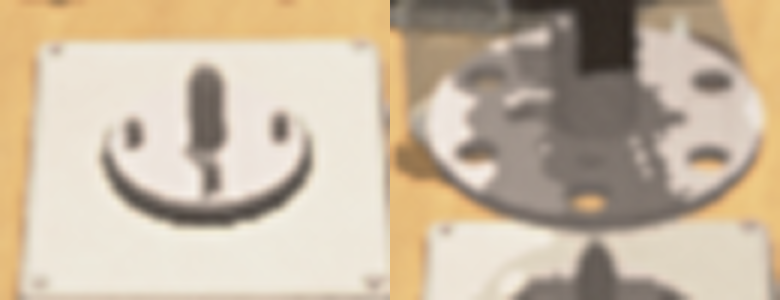

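The spindle tip is at (206,65) in the left crop, which is within about 1.4 px of where the top-view estimate projects. The disc hangs level in the right crop. I'll centre it and lower it just over the tip.

```bash
python3 -m inch '[[0,-0.25,-1,0,2.5],[0,-0.25,-3,0,2.5],[0,-0.25,-5,0,2.5],[0,-0.25,-5.5,0,2.5],[0,-0.25,-5.5,0,2.5],[0,-0.25,-5.5,0,2.5]]'; python3 -m inch '[[0,0,-0.2,0,2.5],[0,0,-0.4,0,2.5],[0,0,-0.5,0,2.5],[0,0,-0.5,0,2.5]]';python3 - <<'E'
from h import *
s=shot('side','s3')
cv2.imwrite('pics/c4.png',cv2.resize(s['image'][170:260,230:340],None,fx=6,fy=6,interpolation=cv2.INTER_CUBIC))
E
```

```text
time_s: 7.22
position: [0.5307, -0.078, 0.1159]
tcp_rot: [[0.946, 0.324, -0.0], [0.324, -0.946, 0.0], [-0.0, -0.0, -1.0]]
force: [-0.3, -0.3, -3.4]
opening: 0.379
grasp_force: 30.0
time_s: 7.55
position: [0.5307, -0.0781, 0.1114]
tcp_rot: [[0.946, 0.324, 0.001], [0.324, -0.946, -0.0], [0.001, 0.0, -1.0]]
force: [0.4, -0.0, -3.3]
opening: 0.376
grasp_force: 30.0
```

View pics/c4.png

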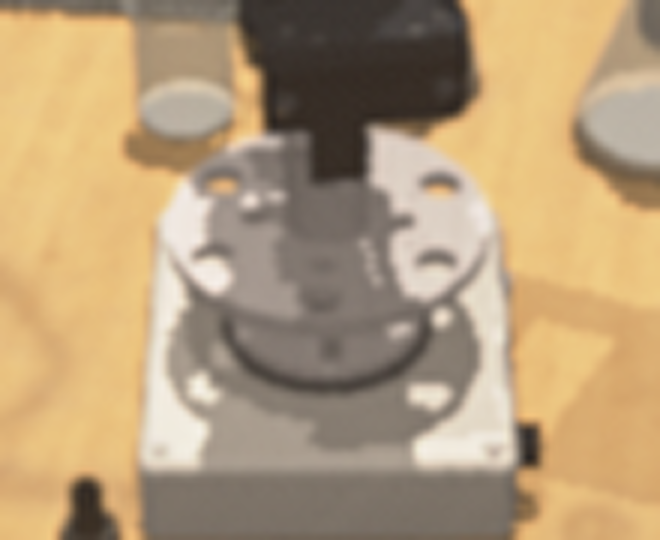

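The disc sits over the rotor with the spindle tip entering, centred left to right at about (328,240), and no contact force shows. I'll continue down gradually.

```bash
python3 -m inch '[[-0.05,0.1,-0.1,0,2.5],[-0.05,0.1,-0.2,0,2.5],[-0.05,0.1,-0.3,0,2.5],[-0.05,0.1,-0.4,0,2.5],[-0.05,0.1,-0.4,0,2.5]]'; python3 -m inch '[[0,0,-0.1,0,2.5],[0,0,-0.2,0,2.5],[0,0,-0.3,0,2.5],[0,0,-0.4,0,2.5],[0,0,-0.4,0,2.5]]';
```

```text
time_s: 8.02
position: [0.5299, -0.077, 0.1068]
tcp_rot: [[0.946, 0.324, -0.0], [0.324, -0.946, 0.0], [-0.0, -0.0, -1.0]]
force: [0.0, 0.1, -2.8]
opening: 0.377
grasp_force: 30.0
time_s: 8.43
position: [0.5301, -0.0771, 0.1028]
tcp_rot: [[0.946, 0.324, -0.0], [0.324, -0.946, -0.0], [-0.0, 0.0, -1.0]]
force: [0.5, -0.1, -3.2]
opening: 0.378
grasp_force: 30.0
```

```bash
python3 -m inch '[[0,0,-0.2,0,2.5],[0,0,-0.4,0,2.5],[0,0,-0.6,0,2.5],[0,0,-0.8,0,2.5],[0,0,-1,0,2.5],[0,0,-1.1,0,2.5],[0,0,-1.2,0,2.5],[0,0,-1.2,0,2.5]]'; python3 -m inch '[[0,0,-0.1,0,2.5],[0,0,-0.2,0,2.5],[0,0,-0.2,0,2.5]]'
```

```text
time_s: 9.1
position: [0.5301, -0.077, 0.0908]
tcp_rot: [[0.946, 0.324, -0.0], [0.324, -0.946, -0.0], [-0.0, -0.0, -1.0]]
force: [0.4, -0.4, -4.3]
opening: 0.378
grasp_force: 30.0
time_s: 9.35
position: [0.5301, -0.0771, 0.089]
tcp_rot: [[0.946, 0.324, 0.0], [0.324, -0.946, -0.0], [0.0, 0.0, -1.0]]
force: [0.7, -0.6, -3.3]
opening: 0.377
grasp_force: 30.0
```

```bash
python3 -m inch '[[0,0,-0.05,0,2.5],[0,0,-0.1,0,2.5],[0,0,-0.1,0,2.5]]'; python3 -m inch '[[0,0,-0.03,0,2.5],[0,0,-0.05,0,2.5],[0,0,-0.05,0,2.5]]'
```

```text
time_s: 9.6
position: [0.5302, -0.077, 0.0881]
tcp_rot: [[0.946, 0.324, 0.0], [0.324, -0.946, -0.0], [0.0, 0.0, -1.0]]
force: [0.1, 0.2, -2.1]
opening: 0.378
grasp_force: 30.0
time_s: 9.85
position: [0.5303, -0.077, 0.0878]
tcp_rot: [[0.946, 0.324, 0.001], [0.324, -0.946, -0.0], [0.001, 0.0, -1.0]]
force: [0.0, 0.3, -2.0]
opening: 0.372
grasp_force: 30.0
```

```bash
python3 -m inch '[[0,0,-0.03,0,2.5],[0,0,-0.05,0,2.5],[0,0,-0.05,0,2.5]]'
```

```text
time_s: 10.1
position: [0.5305, -0.077, 0.0874]
tcp_rot: [[0.946, 0.324, 0.001], [0.324, -0.946, -0.0], [0.001, 0.0, -1.0]]
force: [-0.1, 1.6, 1.6]
opening: 0.376
grasp_force: 30.0
```

It is resting on the pins with about 5 N. Now the gentle turn.

```bash
python3 -m inch '[[0,0,0,0.7,2.5],[0,0,0,1.4,2.5],[0,0,0,2.1,2.5],[0,0,0,2.8,2.5],[0,0,0,3.5,2.5],[0,0,0,4,2.5],[0,0,0,4,2.5]]'; python3 -m inch '[[0,0,0,0.7,2.5],[0,0,0,1.4,2.5],[0,0,0,2,2.5],[0,0,0,2.5,2.5],[0,0,0,2.5,2.5]]';python3 -c "
from h import *;print(readout.read_state()['moment'])"
```

```text
time_s: 10.68
position: [0.53, -0.0772, 0.0868]
tcp_rot: [[0.921, 0.39, -0.0], [0.39, -0.921, -0.0], [-0.0, 0.0, -1.0]]
force: [0.6, -0.6, -3.7]
opening: 0.377
grasp_force: 30.0
time_s: 11.1
position: [0.5301, -0.0771, 0.0871]
tcp_rot: [[0.903, 0.429, 0.0], [0.429, -0.903, -0.0], [0.0, 0.0, -1.0]]
force: [1.8, -1.0, -4.0]
opening: 0.378
grasp_force: 30.0
[-0.28660138 -0.24190656 -0.05450387]
```

The load came off, so the holes have met the tapers. Lowering carefully.

```bash
python3 -m inch '[[0,0,-0.05,0,2.5],[0,0,-0.1,0,2.5],[0,0,-0.15,0,2.5],[0,0,-0.2,0,2.5],[0,0,-0.2,0,2.5]]'; python3 -m inch '[[0,0,-0.05,0,2.5],[0,0,-0.1,0,2.5],[0,0,-0.15,0,2.5],[0,0,-0.2,0,2.5],[0,0,-0.2,0,2.5]]';python3 -c "
from h import *;print(readout.read_state()['moment'])"
```

```text
time_s: 11.52
position: [0.5301, -0.077, 0.085]
tcp_rot: [[0.903, 0.429, 0.0], [0.429, -0.903, 0.0], [0.0, 0.0, -1.0]]
force: [0.8, -0.7, -1.9]
opening: 0.374
grasp_force: 30.0
time_s: 11.93
position: [0.5301, -0.077, 0.083]
tcp_rot: [[0.903, 0.429, 0.0], [0.429, -0.903, 0.0], [0.0, 0.0, -1.0]]
force: [0.6, 0.5, -2.7]
opening: 0.379
grasp_force: 30.0
[-0.19582877 -0.23497372 -0.00421027]
```

```bash
python3 -m inch '[[0,0,-0.1,0,2.5],[0,0,-0.2,0,2.5],[0,0,-0.3,0,2.5],[0,0,-0.35,0,2.5],[0,0,-0.35,0,2.5]]'; python3 -m inch '[[0,0,-0.1,0,2.5],[0,0,-0.2,0,2.5],[0,0,-0.3,0,2.5],[0,0,-0.35,0,2.5],[0,0,-0.35,0,2.5]]'
```

```text
time_s: 12.35
position: [0.5301, -0.077, 0.0794]
tcp_rot: [[0.903, 0.429, 0.0], [0.429, -0.903, -0.0], [0.0, 0.0, -1.0]]
force: [0.5, -0.4, -2.9]
opening: 0.376
grasp_force: 30.0
time_s: 12.77
position: [0.5301, -0.0771, 0.0759]
tcp_rot: [[0.903, 0.429, 0.0], [0.429, -0.903, -0.0], [0.0, 0.0, -1.0]]
force: [1.2, -0.8, -3.8]
opening: 0.376
grasp_force: 30.0
```

```bash
python3 -m inch '[[0,0,-0.05,0,2.5],[0,0,-0.1,0,2.5],[0,0,-0.1,0,2.5]]'; python3 -m inch '[[0,0,-0.03,0,2.5],[0,0,-0.06,0,2.5],[0,0,-0.06,0,2.5]]'
```

```text
time_s: 13.02
position: [0.5301, -0.0771, 0.075]
tcp_rot: [[0.903, 0.429, 0.0], [0.429, -0.903, -0.0], [0.0, 0.0, -1.0]]
force: [1.8, -0.6, -2.4]
opening: 0.375
grasp_force: 30.0
time_s: 13.27
position: [0.5301, -0.077, 0.0745]
tcp_rot: [[0.903, 0.429, 0.0], [0.429, -0.903, -0.0], [0.0, 0.0, -1.0]]
force: [1.9, -0.8, -3.7]
opening: 0.379
grasp_force: 30.0
```

```bash
python3 -m inch '[[0,0,-0.03,0,2.5],[0,0,-0.05,0,2.5],[0,0,-0.05,0,2.5]]'; python3 -m inch '[[0,0,-0.03,0,2.5],[0,0,-0.05,0,2.5],[0,0,-0.05,0,2.5]]'
```

```text
time_s: 13.52
position: [0.5304, -0.077, 0.0741]
tcp_rot: [[0.903, 0.429, 0.001], [0.429, -0.903, 0.0], [0.001, 0.0, -1.0]]
force: [1.4, -0.4, -1.5]
opening: 0.379
grasp_force: 30.0
time_s: 13.77
position: [0.5305, -0.077, 0.074]
tcp_rot: [[0.903, 0.429, 0.001], [0.429, -0.903, -0.0], [0.001, 0.0, -1.0]]
force: [1.9, 0.0, 3.7]
opening: 0.376
grasp_force: 30.0
```

It is home, 14 mm below the rest height. Releasing and retreating.

```bash
python3 -m inch '[[0,0,0,0,4],[0,0,0,0,5],[0,0,0,0,6],[0,0,0,0,6],[0,0,0,0,6],[0,0,0,0,6],[0,0,0,0,6],[0,0,0,0,6],[0,0,0,0,6],[0,0,0,0,6]]'; python3 -m inch '[[0,0,1,0,6],[0,0,3,0,6],[0,0,6,0,6],[0,0,9,0,6],[0,0,12,0,6],[0,0,15,0,6],[0,0,18,0,6],[0,0,18,0,6]]'; python3 -m inch '[[0,4,0,0,6],[0,8,0,0,6],[0,12,0,0,6],[0,16,0,0,6],[0,20,0,0,6],[0,24,0,0,6],[0,28,0,0,6],[0,30,0,0,6],[0,30,0,0,6],[0,30,0,0,6]]';python3 - <<'E'
from h import *
s=shot('side','s5');c=shot('top','t5')
a=cv2.resize(c['image'][150:270,210:340],(390,360),interpolation=cv2.INTER_CUBIC)
b=cv2.resize(s['image'][170:290,220:350],(390,360),interpolation=cv2.INTER_CUBIC)
cv2.imwrite('pics/c5.png',np.hstack([a,b]))
E
```

```text
time_s: 14.6
position: [0.5301, -0.077, 0.0734]
tcp_rot: [[0.903, 0.429, -0.0], [0.429, -0.903, 0.0], [-0.0, -0.0, -1.0]]
force: [-0.0, 0.0, 0.1]
opening: 0.687
grasp_force: 0.0
time_s: 15.27
position: [0.534, -0.0783, 0.2607]
tcp_rot: [[0.903, 0.429, 0.013], [0.429, -0.903, -0.005], [0.01, 0.01, -1.0]]
force: [0.4, -0.7, 0.7]
opening: 0.686
grasp_force: 0.0
time_s: 16.1
position: [0.5293, 0.2239, 0.2533]
tcp_rot: [[0.902, 0.431, -0.001], [0.431, -0.902, -0.001], [-0.001, 0.0, -1.0]]
force: [0.2, -0.6, 0.4]
opening: 0.689
grasp_force: 0.0
```

View pics/c5.png

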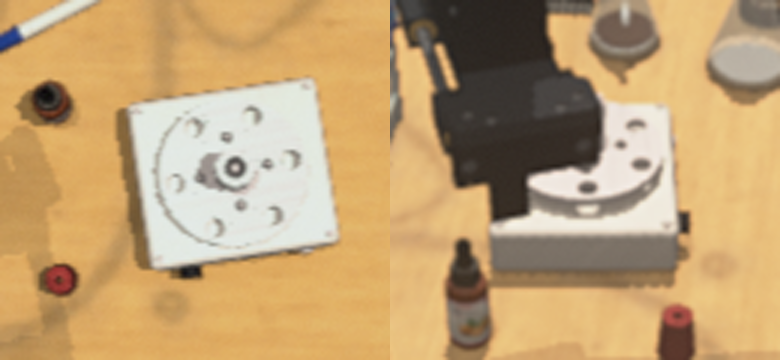

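The top view shows the carousel flat and centred on the unit, with pins filling the drive holes around (235,167) and the spindle inside the collar. The dropper and stopper have not moved, so I'm handing in.

```bash
python3 -m inch '[[0,0,0,0,6],[0,0,0,0,6],[0,0,0,0,6],[0,0,0,0,6]]'; python3 -c "
from rig import bot;print(bot.hand_in())"
```

```text
time_s: 16.53
position: [0.5303, 0.2221, 0.2535]
tcp_rot: [[0.904, 0.428, -0.0], [0.428, -0.904, 0.0], [-0.0, -0.0, -1.0]]
force: [-0.2, 0.5, -0.8]
opening: 0.691
grasp_force: 0.0
the job is handed in; nothing more can be done
None
```

The carousel is fully home on the drive pins, flat on the rotor and released; the readings between moves showed no more than about 8 N of downward press, and I handed the job in at about 16.5 s.

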